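# Show the apprentice which dye to put where

## Robot

A 6-joint arm with a two-finger parallel gripper is mounted at the origin on the work surface. World frame = base frame: x ahead of the robot, y to its left, z up, the work surface at z = 0. Lengths are in mm, angles in rad, forces in N, time in s.
With the tool pointing down it reaches from about 425 to 925 mm from the base axis. Payload 12.5 kg.
Tool frame: the origin (TCP) lies midway between the tips of the shut fingers; the grasp point (between the pads) lies env.grip_point_offset behind it (env.grip_point_offset is the distance from the TCP to the grasp point, in mm); z points along the fingers, y is the line along which they close (so a half turn about z gives the same grasp; the last joint's range is limited). The gripper opens to 85 mm and grips with 20 to 120 N. Pads are 22 mm wide; open, the fingers measure 114 mm over their backs; the gripper's body (76 mm by 85 mm) begins 54 mm behind the grasp point. The pads swing forward as they close: fully open they stand 13 mm farther back than shut.
Start: joints at [1.08, 0.491, 1.559, -0, 1.092, -0.106], TCP at [234.593, 579.319, 231.327] pointing down, gripper open.
Joint ranges: [-3.1, 3.1], [-0.84, 2.19], [0.05, 2.79], [-1.13, 4.28], [0.06, 2.93], [-2.69, 2.69]. Speed limits (rad/s): [2.22, 2.22, 2.79, 3.14, 3.14, 3.14].

## Interface

Orientations are given as a unit quaternion [x, y, z, w].
In Python, from bench import env gives the robot as it stands. The module is installed in compiled form; this text tells all that it offers.
- The arm moves only by the shell command python3 -m inch 'ROWS' [FORCE]. ROWS is JSON, a list of rows, each a list of 5 numbers: the shift along the tool's x, y, z in mm, then the turn about the tool's z in degrees, then the opening, from 0 (shut) to 1 (fully open). In form: [[tx, ty, tz, spin, claw], ...]. A call has 1 to 10 rows; each row shifts and turns the commanded pose from where the row before left it, along the tool's axes as they then stand; what a row does not reach is not made up. A row lasts 1/10 s, in which the tool goes at most 50 mm and 8.59 degrees, less where a joint would pass 70% of its speed; a pose out of reach is approached as far as the arm can. A call with a gripper value outside its range is refused whole. The fingers move at their own pace and stop on an object; FORCE is the grip in N (left out, the last holds). Time passes only in rows, so rows that do not move let the fingers close. It gives the time, the measured TCP pose, the force, the opening and the grip force at its end, in the units of the state.
- env.get_state(): the state, without advancing time (a new reading comes with each control period).
- env.capture(name): name is "scene" or "top" or "wrist"; returns the picture (480x640x3 uint8, red, green, blue); there is no depth.
- env.camera_model(name): a dict with "mtx" (3x3 intrinsics, pixels), "dist_coeffs" ([k1, k2, p1, p2, k3] as OpenCV has them; the pictures are not rectified), "extrinsics" (4x4, takes a point from world to camera coordinates); the wrist camera has in their place "T_tool_cam" (4x4, takes a point from camera to tool coordinates, whose origin is the TCP and whose axes are the flange's). Camera axes: x right, y down, z forward; pixel columns grow to the right and rows downward; lengths in mm; the calibration is good to about 2 mm. A picture is of the moment at which its call begins: read the wrist's pose just before it. camera_model takes no time and is no camera call.
- env.sign_off(): hands the job in; it is judged then, once.
Trained networks look in the newest picture that a camera, given by its name, has taken for a name from the list of things; names that differ only in an ending like _2 or _b are one class to them, and where a whole thing is asked for, a point or a joint stands for the part that bears it (a point fixed in the world has none). Each returns a list of dicts, best first, with "score" (0 to 1); they miss things now and then, are a little off and sometimes report something else, mostly with a low value. They report only what shows in the picture. A call takes as long as a camera call.
- env.regions_of(camera, thing): "region" (480x640 bool, what is visible of it).
- env.mark_of(camera, thing): "xyz" ([x, y, z] in mm, in the coordinates of the camera as it stood for that picture, good to about 4 mm: a listed point, or the origin of a listed thing).
The state is a dict: "clock": time; "q": joint angles; "qd": joint speeds; "effort": joint torques, N m; "position": TCP position; "orientation": TCP orientation; "wrist_force": force on the tool from outside, world axes, zero at the start; "torque": the same for the moment, N m; "gripper_width": opening from 0.0 (shut) to 1.0 (fully open); "gripper_force": force on a finger pad.
Only numpy, scipy, OpenCV 4.12 (cv2) and the standard library are available. Lean on these libraries where they do the work, as an engineer would, in place of code of your own. Each camera call takes 0.05 s, during which the arm holds its last target. There are 200 camera calls.

## Task

Call the apprentice by pressing the orange call button right down and letting it up again; then point down at the cap of the green dye bottle, with the fingertips a few centimetres above its centre, for about two seconds, and after that point in the same way at the centre of the cork pad where it is to be put, for about two seconds, and finish still pointing there. Touch nothing but the call button, neither moving nor lifting any bottle or jar, and do not mislead the apprentice by bringing the fingertips down over another bottle's cap or the rubber pad.

Things in the scene. Friction and masses are not known exactly. Their poses are not given: they have to be found in the camera images.
- call (a joint): Travel of the call button's orange cap: 0 = up, 0.006 m = fully down. It springs back; fully down takes about 4 N.
- call_top (a point): Centre of the top face of the orange round button cap (36 mm across), 22 mm above the table when up. It is pressed straight down into its white housing.
- call_base: White round housing of the call button (52 mm across, 12 mm high), fixed on the table; origin at the centre of its underside.
- green_cap (a point): Centre of the top of the green cap of the green dye bottle.
- red_cap (a point): Centre of the top of the red cap of the red dye bottle.
- blue_cap (a point): Centre of the top of the blue cap of the blue dye bottle.
- yellow_cap (a point): Centre of the top of the yellow cap of the yellow dye bottle.
- dye_green: White dye bottle with green label and green screw cap, standing loose on the small wooden board: 54 mm across, 110 mm high, cap narrower than the body, about 0.18 kg. Origin at the centre of its underside, z up. The four bottles stand 96 mm apart (centre to centre) at the corners of a square, in any order.
- dye_red: White dye bottle with red label and red screw cap, standing loose on the small wooden board: 54 mm across, 110 mm high, cap narrower than the body, about 0.18 kg. Origin at the centre of its underside, z up. The four bottles stand 96 mm apart (centre to centre) at the corners of a square, in any order.
- dye_blue: White dye bottle with blue label and blue screw cap, standing loose on the small wooden board: 54 mm across, 110 mm high, cap narrower than the body, about 0.18 kg. Origin at the centre of its underside, z up. The four bottles stand 96 mm apart (centre to centre) at the corners of a square, in any order.
- dye_yellow: White dye bottle with yellow label and yellow screw cap, standing loose on the small wooden board: 54 mm across, 110 mm high, cap narrower than the body, about 0.18 kg. Origin at the centre of its underside, z up. The four bottles stand 96 mm apart (centre to centre) at the corners of a square, in any order.
- cork_pad_top (a point): Centre of the top face of the round tan cork pad (84 mm across, 6 mm thick), fixed flat on the green cutting mat (3 mm thick).
- rubber_pad_top (a point): Centre of the top face of the round black rubber pad (84 mm across, 6 mm thick), fixed flat on the green cutting mat (3 mm thick).
- rivet_jar: Small clear jar of rivets with a brass-coloured lid, 60 mm across, 60 mm high, loose beyond the button. Origin at the centre of its underside.

How it is judged:
By the outcome, as a careful person would: the job done as asked, in the order asked, and still so for the second after the job is handed in, with the robot touching nothing.
It also fails if it takes over 56 s, if anything falls off the work surface, if the arm or the gripper's body presses on something with over 40 N, if the wrist force passes 120 N, or if a joint passes its speed limit or range.

## Working session

There is one attempt and no reset: what is moved stays moved. The work goes in short steps, Python scripts to look and compute and a shell command to move; the robot and the scene stay as the last step left them, time stands still between calls to the robot, and variables do not carry over. Pictures are saved under pics/ and viewed, at most 10 in all, crops included, and the job is handed in when it is done.

```bash
mkdir -p pics; cat > h.py <<'E'
from bench import env
import numpy as np, cv2
def marks(cam,things):
    im=env.capture(cam); M=env.camera_model(cam)
    T=np.linalg.inv(np.array(M["extrinsics"]))
    for t in things:
        for d in env.mark_of(cam,t)[:2]:
            p=T@np.r_[d["xyz"],1]; print(cam,t,round(d["score"],2),p[:3].round(1))
    return im
E
python3 - <<'E'
from h import *
L=["call_top","green_cap","red_cap","blue_cap","yellow_cap","cork_pad_top","rubber_pad_top","rivet_jar"]
a=marks("top",L); b=marks("scene",L)
cv2.imwrite("pics/top.png",a[:,:,::-1]); cv2.imwrite("pics/scene.png",b[:,:,::-1])
s=env.get_state(); print(s["clock"],s["position"],s["orientation"],env.grip_point_offset)
from scipy.spatial.transform import Rotation as R
print(R.from_quat(s["orientation"]).as_matrix().round(3))
E
```

```text
top call_top 0.6 [487.9  17.1  23.6]
top green_cap 0.57 [497.9 178.6 118.7]
top red_cap 0.86 [593.4 187.8 117.7]
top blue_cap 0.87 [585.8 285.2 116.7]
top yellow_cap 0.72 [492.8 270.5 119.8]
top yellow_cap 0.57 [487.1 272.4   7.4]
top cork_pad_top 0.88 [ 525.3 -206.     6.5]
top rubber_pad_top 0.98 [ 479.2 -322.8    8.5]
top rivet_jar 0.83 [779.1  47.9   1. ]
scene call_top 0.56 [486.   13.4  19.7]
scene green_cap 0.83 [499.4 170.4 115.5]
scene green_cap 0.73 [596.1 187.2 114.6]
scene red_cap 0.81 [593.9 187.3 116.8]
scene blue_cap 0.72 [490.4  16.2   0.8]
scene blue_cap 0.68 [581.6 282.9 118.8]
scene yellow_cap 0.95 [485.2 267.2 117.1]
scene cork_pad_top 0.79 [ 526.  -211.2   10.6]
scene rubber_pad_top 0.58 [ 484.5 -326.    10.8]
scene rubber_pad_top 0.57 [491.9 270.8   6. ]
scene rivet_jar 0.72 [7.777e+02 4.060e+01 1.000e-01]
scene rivet_jar 0.5 [499.7 171.1   4.8]
0.9 [234.57818961 579.317915   231.35038216] [1.91199150e-01 9.81551262e-01 6.27166664e-05 2.29464074e-05] 18.700000000000003
[[-0.927  0.375  0.   ]
 [ 0.375  0.927  0.   ]
 [-0.     0.    -1.   ]]
```

View pics/top.png

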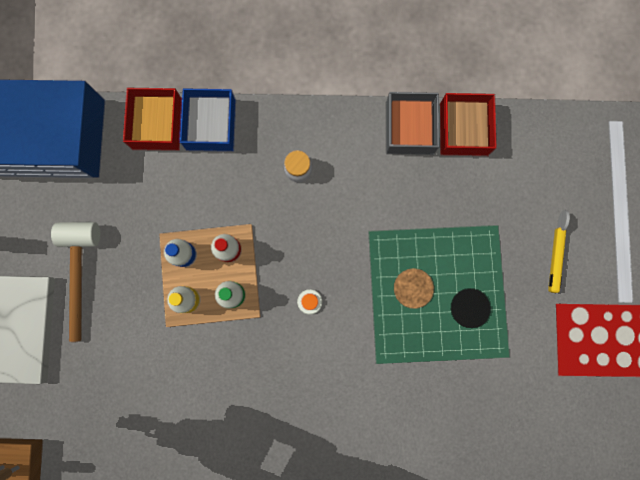

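View pics/scene.png

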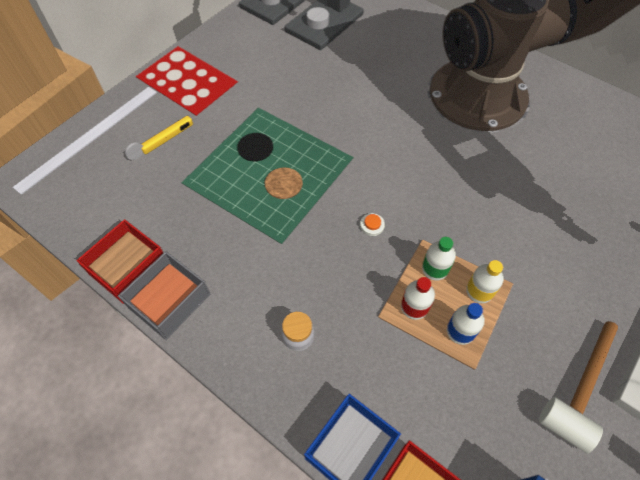

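Top view: the button is at (310,301), with green cap (229,294), yellow (180,299), red (225,245) and blue (178,250). The cork is at (414,288) and the rubber at (470,308). The network positions agree with this. I'll shut the fingers and move above the button.

```bash
python3 -m inch '[[-12,-11,0,0,0],[-22,-21,0,0,0],[-24,-23,0,0,0],[-24,-23,0,0,0],[-24,-23,0,0,0],[-24,-23,0,0,0],[-24,-23,0,0,0],[-24,-23,0,0,0],[-24,-23,0,0,0],[-24,-23,0,0,0]]'
python3 -m inch '[[-24,-23,0,0,0],[-24,-23,0,0,0],[-24,-23,0,0,0],[-24,-23,0,0,0],[-24,-23,4,0,0],[-24,-23,6,0,0],[-24,-23,10,0,0],[-24,-23,10,0,0],[-18,-18,10,0,0],[-10,-10,10,0,0]]'
python3 -m inch '[[0,0,10,0,0],[0,0,5,0,0],[0,0,0,0,0],[0,0,0,0,0]]'
cat >> h.py <<'E'
from scipy.spatial.transform import Rotation as R
def wrist(things):
    s=env.get_state(); im=env.capture("wrist"); A=R.from_quat(s["orientation"]).as_matrix(); p0=np.array(s["position"])
    T=np.array(env.camera_model("wrist")["T_tool_cam"])
    print("tcp",p0.round(1),"t",s["clock"],"w",s["gripper_width"],"F",np.round(s["wrist_force"],1))
    for t in things:
        for d in env.mark_of("wrist",t)[:2]:
            q=(T@np.r_[d["xyz"],1])[:3]; print(t,round(d["score"],2),"tool",q.round(1),"world",(A@q+p0).round(1))
    return im
E
python3 - <<'E'
from h import *
im=wrist(["call_top","green_cap"]); cv2.imwrite("pics/w1.png",im[:,:,::-1])
a=marks("top",["call_top","call_base"])
E
```

```text
clock: 1.9
position: [363.2, 292.3, 231.4]
orientation: [0.191, 0.982, 0.0, 0.0]
wrist_force: [-0.1, -0.0, 0.0]
gripper_width: 0.001
gripper_force: 0.0
clock: 2.9
position: [487.5, 13.1, 180.9]
orientation: [0.192, 0.981, -0.0, 0.0]
wrist_force: [-0.1, 0.7, -0.5]
gripper_width: 0.002
gripper_force: 0.0
clock: 3.3
position: [487.1, 16.1, 166.5]
orientation: [0.191, 0.982, 0.0, 0.0]
wrist_force: [0.1, -0.8, 0.1]
gripper_width: 0.0
gripper_force: 0.0
tcp [487.1  16.1 166.5] t 3.3 w 0.00014751926495984043 F [ 0.1 -0.8  0.1]
call_top 0.91 tool [ -2.2  -4.8 143.9] world [487.4  10.8  22.6]
green_cap 0.55 tool [ 48.  147.7  45.1] world [497.9 171.  121.5]
```

View pics/w1.png

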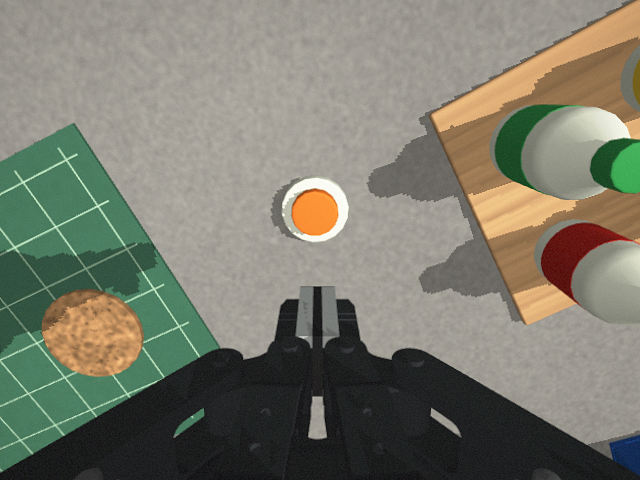

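The wrist view shows the orange cap centred at about (315,212), with nothing else near the fingers. I'll descend and refine its position from the colour centroid.

```bash
python3 -m inch '[[-1,-3,10,0,0],[0,0,20,0,0],[0,0,20,0,0],[0,0,20,0,0],[0,0,15,0,0],[0,0,10,0,0],[0,0,5,0,0],[0,0,0,0,0]]'
cat >> h.py <<'E'
def ray(cam,uv,z):
    M=env.camera_model(cam)
    if cam=="wrist":
        s=env.get_state(); P=np.eye(4); P[:3,:3]=R.from_quat(s["orientation"]).as_matrix(); P[:3,3]=s["position"]; T=P@np.array(M["T_tool_cam"])
    else: T=np.linalg.inv(np.array(M["extrinsics"]))
    n=cv2.undistortPoints(np.array([[uv]],float),np.array(M["mtx"]),np.array(M["dist_coeffs"]))[0,0]
    d=T[:3,:3]@np.r_[n,1]; o=T[:3,3]; return o+d*(z-o[2])/d[2]
def reg(cam,t,z):
    for d in env.regions_of(cam,t)[:2]:
        m=d["region"]; v,u=np.nonzero(m); c=(u.mean(),v.mean()); print(cam,t,round(d["score"],2),m.sum(),np.round(c,1),ray(cam,c,z).round(1))
E
python3 - <<'E'
from h import *
im=wrist(["call_top"]); 
for cam,i in (("wrist",im),("top",env.capture("top")),("scene",env.capture("scene"))):
    h=cv2.cvtColor(i,cv2.COLOR_RGB2HSV); m=cv2.inRange(h,(5,200,170),(18,255,255))
    n,l,st,c=cv2.connectedComponentsWithStats(m)
    for k in range(1,n):
        if st[k,4]>60:
            w=ray(cam,c[k],22); 
            if abs(w[0]-487)<30 and abs(w[1]-13)<30: print(cam,st[k],c[k].round(1),w.round(1))
reg("top","cork_pad_top",9);reg("scene","cork_pad_top",9)
cv2.imwrite("pics/w2.png",im[:,:,::-1])
E
```

```text
clock: 4.4
position: [487.0, 12.0, 65.8]
orientation: [0.191, 0.982, 0.0, -0.0]
wrist_force: [-1.2, -0.1, 0.5]
gripper_width: 0.0
gripper_force: 0.0
tcp [487.   12.   65.8] t 4.4 w 2.4076058655761086e-05 F [-1.2 -0.1  0.5]
call_top 0.79 tool [-2.4 -0.  46.1] world [489.1  11.1  19.7]
wrist [ 287  229   68   64 2320] [319.6 262.4] [487.6  13.7  22. ]
scene [366 215  14  14 154] [372.4 221.6] [493.8  14.3  22. ]
top cork_pad_top 0.97 1244 [413.1 287.7] [ 522.6 -204.4    9. ]
scene cork_pad_top 0.9 907 [282.8 182.7] [ 525.4 -205.7    9. ]
```

View pics/w2.png

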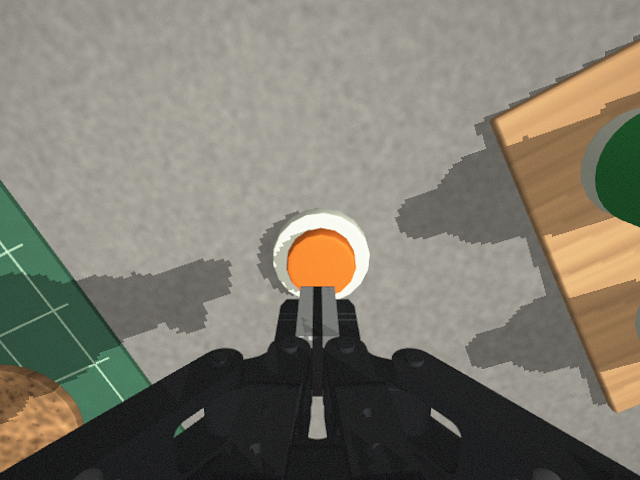

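The cap is centred at (320,262), just ahead of the fingertips. I'll descend onto it and press slowly.

```bash
python3 -m inch '[[-0.5,1,10,0,0],[0,0,15,0,0],[0,0,10,0,0],[0,0,4,0,0],[0,0,2,0,0],[0,0,2,0,0],[0,0,2,0,0],[0,0,1,0,0],[0,0,1,0,0],[0,0,1,0,0]]'
python3 -m inch '[[0,0,1,0,0],[0,0,0,0,0],[0,0,0,0,0]]'
```

```text
clock: 5.7
position: [488.1, 12.8, 18.5]
orientation: [0.191, 0.982, 0.0, 0.0]
wrist_force: [-0.2, -0.0, 3.2]
gripper_width: 0.001
gripper_force: 1.4
clock: 6.0
position: [488.1, 12.8, 17.4]
orientation: [0.191, 0.982, 0.0, 0.0]
wrist_force: [0.6, -0.3, 2.8]
gripper_width: -0.005
gripper_force: 1.6
```

```bash
python3 -m inch '[[0,0,1,0,0],[0,0,1,0,0],[0,0,0,0,0],[0,0,0,0,0]]'
python3 -m inch '[[0,0,0.5,0,0],[0,0,0.5,0,0],[0,0,0,0,0],[0,0,0,0,0]]'
```

```text
clock: 6.4
position: [488.2, 12.8, 15.9]
orientation: [0.191, 0.982, 0.0, 0.0]
wrist_force: [-0.6, -0.4, 14.1]
gripper_width: -0.002
gripper_force: 6.9
clock: 6.8
position: [488.2, 12.8, 15.6]
orientation: [0.191, 0.982, 0.0, 0.001]
wrist_force: [-4.8, -0.4, 27.3]
gripper_width: 0.002
gripper_force: 13.4
```

The button is fully down, with a hard stop at 27 N. I'll let it up, rise and go over to the green cap.

```bash
python3 -m inch '[[0,0,-2,0,0],[0,0,-5,0,0],[0,0,-10,0,0],[0,0,-20,0,0],[0,0,-30,0,0],[0,0,-30,0,0],[0,0,-30,0,0],[0,0,-30,0,0],[0,0,-30,0,0],[0,0,-20,0,0]]'
python3 -m inch '[[3,8,-5,0,0],[6,18,-3,0,0],[8,25,0,0,0],[8,25,0,0,0],[8,25,0,0,0],[8,25,0,0,0],[6,18,0,0,0],[3,8,0,0,0],[0,0,0,0,0],[0,0,0,0,0]]'
python3 - <<'E'
from h import *
im=wrist(["green_cap","call_top"]); reg("wrist","green_cap",118)
env.capture("top"); reg("top","call_top",22); 
cv2.imwrite("pics/w3.png",im[:,:,::-1])
E
```

```text
clock: 7.8
position: [487.7, 12.8, 223.6]
orientation: [0.191, 0.982, 0.0, 0.001]
wrist_force: [0.1, -0.7, -0.2]
gripper_width: 0.002
gripper_force: 0.0
clock: 8.8
position: [498.4, 172.1, 228.9]
orientation: [0.191, 0.982, -0.0, -0.0]
wrist_force: [0.3, 0.2, 0.2]
gripper_width: 0.005
gripper_force: 0.0
tcp [498.4 172.1 228.9] t 8.8 w 0.0047317692265480054 F [0.3 0.2 0.2]
green_cap 0.89 tool [  2.6   1.4 108.9] world [496.4 174.3 120. ]
call_top 0.69 tool [ -49.9 -152.7  207.8] world [487.1  11.8  21.1]
wrist green_cap 0.9 4385 [321.1 201. ] [485.2 180.3 118. ]
top call_top 0.8 242 [308.5 300.9] [490.8  15.3  22. ]
```

View pics/w3.png

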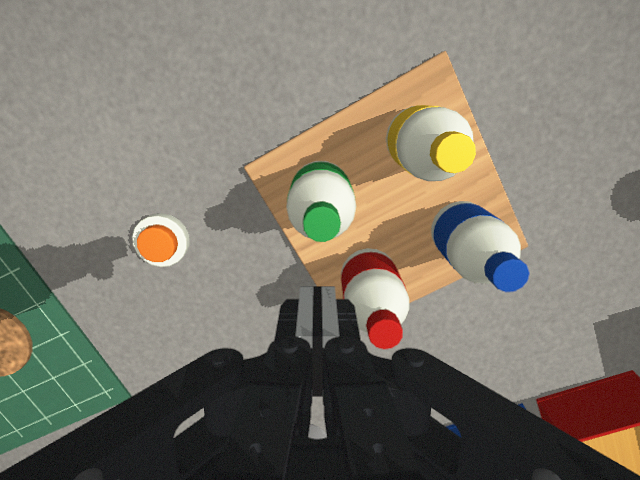

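The green cap top is at about (321,221), in line with the fingers, and the other bottles are well away. I'll descend to about 38 mm above it and check.

```bash
python3 -m inch '[[1,1,8,0,0],[1,0,12,0,0],[0,0,12,0,0],[0,0,12,0,0],[0,0,10,0,0],[0,0,8,0,0],[0,0,6,0,0],[0,0,4,0,0],[0,0,0,0,0]]'
python3 - <<'E'
from h import *
im=wrist(["green_cap"])
h=cv2.cvtColor(im,cv2.COLOR_RGB2HSV); m=cv2.inRange(h,(50,150,130),(80,255,255))
n,l,st,c=cv2.connectedComponentsWithStats(m)
for k in range(1,n):
    if st[k,4]>300: print(st[k],ray("wrist",c[k],118).round(1))
cv2.imwrite("pics/w4.png",im[:,:,::-1])
E
```

```text
clock: 10.0
position: [497.1, 174.1, 156.9]
orientation: [0.191, 0.982, -0.0, -0.0]
wrist_force: [0.3, 0.4, 0.0]
gripper_width: 0.0
gripper_force: 0.0
tcp [497.1 174.1 156.9] t 10.0 w 0.0004468742059013498 F [0.3 0.4 0. ]
green_cap 0.95 tool [-3.3  0.6 39.2] world [500.4 173.4 117.7]
[ 296  248   49   40 1550] [498.4 175.8 118. ]
```

View pics/w4.png

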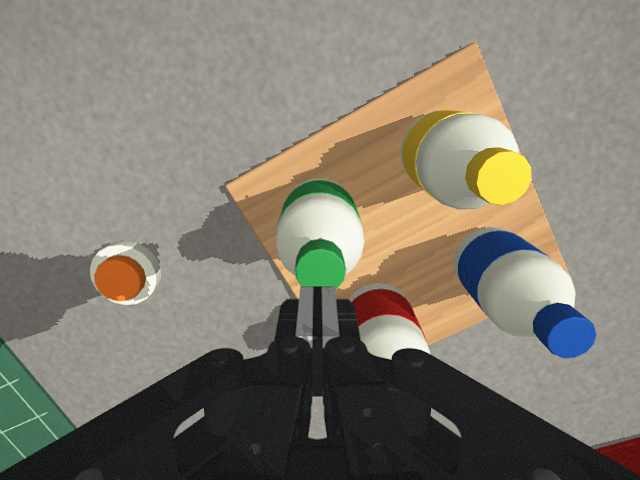

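The fingertips are right at the cap, which is centred at (320,265). A small correction, then down to about 32 mm above it and hold for about 2.3 s.

```bash
python3 -m inch '[[-1.5,1,4,0,0],[0,0,3,0,0],[0,0,0,0,0],[0,0,0,0,0],[0,0,0,0,0],[0,0,0,0,0],[0,0,0,0,0],[0,0,0,0,0],[0,0,0,0,0],[0,0,0,0,0]]'
python3 -m inch '[[0,0,0,0,0],[0,0,0,0,0],[0,0,0,0,0],[0,0,0,0,0],[0,0,0,0,0],[0,0,0,0,0],[0,0,0,0,0],[0,0,0,0,0],[0,0,0,0,0],[0,0,0,0,0]]'
python3 -m inch '[[0,0,0,0,0],[0,0,0,0,0],[0,0,0,0,0],[0,0,0,0,0],[0,0,0,0,0]]'
python3 -m inch '[[0,0,-10,0,0],[0,0,-20,0,0],[0,0,-25,0,0],[0,0,-15,0,0],[-4,-8,-5,0,0],[-8,-16,0,0,0],[-11,-23,0,0,0],[-12,-25,0,0,0],[-12,-25,0,0,0],[-12,-25,0,0,0]]'
python3 -m inch '[[-12,-25,0,0,0],[-12,-25,0,0,0],[-12,-25,0,0,0],[-12,-25,0,0,0],[-12,-25,0,0,0],[-12,-25,0,0,0],[-12,-25,0,0,0],[-12,-23,5,0,0],[-8,-16,10,0,0],[-4,-8,10,0,0]]'
python3 -m inch '[[0,0,15,0,0],[0,0,15,0,0],[0,0,10,0,0],[0,0,0,0,0],[0,0,0,0,0]]'
python3 - <<'E'
from h import *
im=wrist(["cork_pad_top","rubber_pad_top"]); reg("wrist","cork_pad_top",9)
cv2.imwrite("pics/w5.png",im[:,:,::-1])
E
```

```text
clock: 11.1
position: [498.9, 174.5, 150.3]
orientation: [0.191, 0.982, 0.0, 0.0]
wrist_force: [0.0, -0.2, 0.4]
gripper_width: 0.001
gripper_force: 0.0
clock: 12.1
position: [499.0, 174.5, 150.3]
orientation: [0.191, 0.982, 0.0, 0.0]
wrist_force: [-0.1, -0.5, -0.6]
gripper_width: 0.002
gripper_force: 0.0
clock: 12.6
position: [499.0, 174.5, 150.3]
orientation: [0.191, 0.982, 0.0, -0.0]
wrist_force: [0.7, 0.3, 0.4]
gripper_width: 0.001
gripper_force: 0.0
clock: 13.6
position: [507.5, 37.7, 225.1]
orientation: [0.191, 0.982, -0.0, -0.0]
wrist_force: [0.4, 0.6, -0.6]
gripper_width: -0.001
gripper_force: 0.0
clock: 14.6
position: [524.2, -208.5, 199.2]
orientation: [0.192, 0.981, 0.0, -0.0]
wrist_force: [0.9, 0.2, -0.7]
gripper_width: 0.002
gripper_force: 0.0
clock: 15.1
position: [524.7, -206.8, 160.3]
orientation: [0.191, 0.982, 0.0, -0.0]
wrist_force: [-0.2, -0.7, 1.4]
gripper_width: 0.003
gripper_force: 0.0
tcp [ 524.7 -206.8  160.3] t 15.1 w 0.0032684031284261612 F [-0.2 -0.7  1.4]
cork_pad_top 0.59 tool [  7.5   3.7 149.2] world [ 519.1 -200.5   11.1]
rubber_pad_top 0.56 tool [  -7.1 -125.5  152.8] world [ 484.1 -325.7    7.5]
wrist cork_pad_top 0.58 9404 [316.3 200.8] [ 519.7 -205.3    9. ]
```

View pics/w5.png

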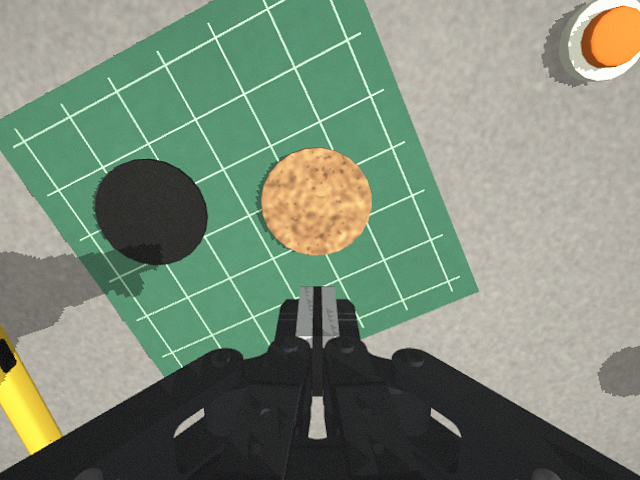

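The cork is centred at (316,201), unobstructed, and the rubber is off to the left at (151,211). I'll correct slightly, descend and check.

```bash
python3 -m inch '[[1.5,0.5,10,0,0],[1,0,18,0,0],[0,0,20,0,0],[0,0,20,0,0],[0,0,15,0,0],[0,0,10,0,0],[0,0,7,0,0],[0,0,0,0,0],[0,0,0,0,0]]'
python3 - <<'E'
from h import *
im=wrist(["cork_pad_top"]); 
r=env.regions_of("wrist","cork_pad_top")
if r:
    m=r[0]["region"].astype(np.uint8); c=max(cv2.findContours(m,0,2)[0],key=cv2.contourArea)
    pts=np.array([ray("wrist",p,9)[:2] for p in c[:,0].astype(float)])
    # drop contour points hidden behind fingers: keep those near fitted circle radius 42
    from scipy.optimize import least_squares
    f=least_squares(lambda x:np.hypot(*(pts-x).T)-42,pts.mean(0),loss="soft_l1"); print("circle",f.x.round(1),np.median(abs(f.fun)))
cv2.imwrite("pics/w6.png",im[:,:,::-1])
E
```

```text
clock: 16.2
position: [522.7, -205.7, 60.6]
orientation: [0.191, 0.982, -0.0, 0.0]
wrist_force: [0.4, 0.8, 0.5]
gripper_width: 0.003
gripper_force: 0.0
tcp [ 522.7 -205.7   60.6] t 16.2 w 0.003153681702924107 F [0.4 0.8 0.5]
cork_pad_top 0.7 tool [ 5.2  2.  47.7] world [ 518.6 -202.    12.9]
circle [ 520.6 -205.7] 0.3769411163174752
```

View pics/w6.png

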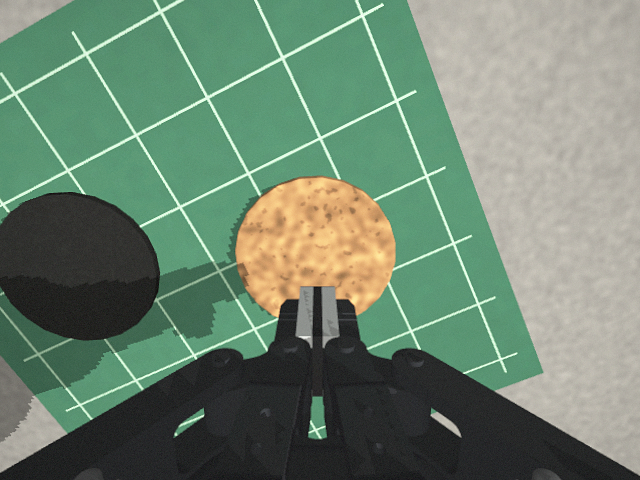

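The fingers point at the cork, centred at about (316,252), and the rubber pad is clear. Last small correction, then down to about 32 mm above and hold.

```bash
python3 -m inch '[[1.5,0,8,0,0],[0,0,7,0,0],[0,0,4,0,0],[0,0,0,0,0],[0,0,0,0,0],[0,0,0,0,0],[0,0,0,0,0],[0,0,0,0,0],[0,0,0,0,0],[0,0,0,0,0]]'
python3 -m inch '[[0,0,0,0,0],[0,0,0,0,0],[0,0,0,0,0],[0,0,0,0,0],[0,0,0,0,0],[0,0,0,0,0],[0,0,0,0,0],[0,0,0,0,0],[0,0,0,0,0],[0,0,0,0,0]]'
python3 -m inch '[[0,0,0,0,0],[0,0,0,0,0],[0,0,0,0,0],[0,0,0,0,0],[0,0,0,0,0],[0,0,0,0,0]]'
python3 -c "
from bench import env
print(env.sign_off())"
```

```text
clock: 17.35
position: [521.1, -205.1, 41.4]
orientation: [0.191, 0.982, 0.0, 0.0]
wrist_force: [-0.3, 0.8, -0.8]
gripper_width: 0.0
gripper_force: 0.0
clock: 18.35
position: [521.1, -205.1, 41.3]
orientation: [0.191, 0.982, 0.0, -0.0]
wrist_force: [0.4, -0.0, -0.0]
gripper_width: 0.0
gripper_force: 0.0
clock: 18.95
position: [521.1, -205.1, 41.3]
orientation: [0.191, 0.982, 0.0, 0.0]
wrist_force: [-1.0, 0.1, 0.2]
gripper_width: -0.002
gripper_force: 0.0
the job is handed in; nothing more can be done
None
```

I pressed the call button fully down and let it up, pointed at the green cap for about 2.3 s, then at the cork pad for about 2.3 s, and handed the job in still pointing there; the only contact was with the button.

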